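Close the lid of an airing specimen dish

TASK

The yellow lid of the steel specimen dish on the warm plate sits in its raised airing position; put it into the closed position. Take it by the rim and raise it edge-first, tipping one edge up by about 15 degrees while the opposite edge still rests on the dish, then lift it level and just clear (no more than about 2 cm), turn it about a sixth of a turn either way so that its black marks line up with the red lugs, and set it gently back, centered, feeling for the spot where it drops fully home before letting go. Leave the dish standing where it is (nudged by no more than a centimetre or so) and the cassettes, forceps stand and jar alone.

Things in the scene. Friction and masses are not known exactly. Their poses are not given: they have to be found in the camera images.
- plate: fixed cream and aluminium warm plate of an embedding station, 320 (x) x 460 (y) x 20 mm high with a flat top; origin at the centre of its underside. The dish and the bystanders stand on it.
- dish: loose steel cup, 0.6 kg, outer diameter 54 mm, 30 mm high; origin at the centre of its underside, z up. Three red lugs 120 degrees apart on its wall: 6 mm wide, top 26 mm, underside 18 mm above the origin, ends 38 mm from the axis (5 mm beyond the lid, seen from above). One lies within 0.3 rad of the dish's x axis: the exact angle differs each time, stays fixed and is not reported.
- dish_rim (a point): centre of the dish's mouth, 30 mm above its origin. The lid's skirt is wholly above the rim when the lid's origin is more than 30 mm above the dish's.
- lid: loose yellow lid, 70 g, 66 mm wide, 18 mm high: 4 mm top, 14 mm skirt of 4 mm wall (2 mm play around the dish). Outside an 18-sided polygon, flats centred at 0, 20, 40.. degrees from its x axis. Origin at the centre of the skirt's lower edge, z up. That edge has deep notches (12 mm high, 10 wide) at 0, 120, 240 degrees and shallow recesses (4 mm high, 60 degrees wide) centred at 60, 180, 300.
- lid_mark (a point): black mark on the lid's top over the deep notch on its x axis, 24.5 mm from the lid's axis; two more over the other deep notches. Closed = lugs in the deep notches, the top resting on the dish's rim, lid origin 16 mm above the dish's; there it has play of about 0.06 rad either way.
- lid_top (a point): centre of the lid's top face, 18 mm above its origin. At the start the lugs sit somewhere in the shallow recesses (airing), lid origin 22 mm above the dish's: it must rise 4 mm before it can turn on to the deep notches. Resting on the lugs beside a deep notch it is 26 mm above: turn in small steps to feel it drop 10 mm.
- cassettes: bystander: stack of three tissue cassettes, 42 x 29 x 18 mm, standing on the plate; origin at the centre of its underside
- forceps_stand: bystander: aluminium block 50 x 50 x 30 mm with three forceps standing up to 64 mm; origin at the centre of its underside
- jar: bystander: small jar with white cap, diameter 44 mm, 60 mm high; origin at the centre of its underside

How it is judged:
By the outcome, as a careful person would: the job done as asked, in the order asked, and still so for the second after the job is handed in, with the robot touching nothing.
It also fails if it takes over 64 s, if anything falls off the work surface, if the arm or the gripper's body presses on something with over 40 N, if the wrist force passes 120 N, or if a joint passes its speed limit or range.

ROBOT

A 6-joint arm with a two-finger parallel gripper is mounted at the origin on the work surface. World frame = base frame: x ahead of the robot, y to its left, z up, the work surface at z = 0. Lengths are in m, angles in rad, forces in N, time in s.
With the tool pointing down it reaches from about 0.4 to 0.825 m from the base axis. Payload 7 kg.
Tool frame: the origin (TCP) lies midway between the tips of the shut fingers; the grasp point (between the pads) lies 19 mm behind it (grip_point_offset is the distance from the TCP to the grasp point, in m); z points along the fingers, y is the line along which they close (so a half turn about z gives the same grasp; the last joint's range is limited). The gripper opens to 88 mm and grips with 3 to 60 N. Pads are 19 mm wide; open, the fingers measure 130 mm over their backs; the gripper's body (78 mm by 193 mm) begins 47 mm behind the grasp point.
Start: joints at [1.516, 0.359, 0.012, 0, -1.224, -0.288], TCP at [0.227, 0.636, 0.227] pointing down, gripper open.
Joint ranges: [-3.07, 3.07], [-1.43, 2.12], [-1.02, 1.25], [-3.03, 1.67], [-3.05, -0], [-3.03, 3.03]. Speed limits (rad/s): [2.39, 2.39, 3.01, 3.14, 3.14, 3.14].

INTERFACE

Orientations are given as [roll, pitch, yaw] about the fixed x, y, z axes, in that order (R = Rz(yaw) Ry(pitch) Rx(roll)).
In Python, from station import get_state, grab_frame, camera_params, job_done, grip_point_offset gives the robot as it stands.
- The arm moves only by the shell command python3 -m creep 'ROWS' [FORCE]. ROWS is JSON, a list that holds one entry, the list of rows, each a list of 7 numbers: the finger opening in cm, from 0 to 8.76, then the shift along the tool's x, y, z in cm, then the turn, a rotation vector about the tool's x, y, z in rad. In form: [[[fingers, tx, ty, tz, wx, wy, wz], ...]]. A call has 1 to 20 rows; each row is the pose to reach, as a shift and turn from the pose commanded when the call began, along the tool's axes at that moment; what a row does not reach only later rows make up. A row lasts 1/8 s, in which the tool goes at most 62.5 mm and 10.7 degrees, less where a joint would pass 70% of its speed; a pose out of reach is approached as far as the arm can. A call with a gripper value outside its range is refused whole. The fingers move at their own pace and stop on an object; FORCE is the grip in N (left out, the last holds). Time passes only in rows, so rows that repeat a pose let the fingers close. It gives the time, the measured TCP pose, the force, the opening and the grip force at its end, in the units of the state.
- get_state(): the state, without advancing time (a new reading comes with each control period).
- grab_frame(name): name is "side" or "top"; returns the picture (420x560x3 uint8, blue, green, red); there is no depth.
- camera_params(name): a dict with "vertical_fov" (degrees; the focal length in pixels is half the picture's height over the tangent of half this angle, whatever the lens; pixels are square), "cx", "cy" (the principal point, pixels), "k1" (the pictures are not rectified: a ray, as slopes to the right and down, at radius r is drawn at 1 + k1 r^2 times it, then the intrinsics apply), "view" (4x4, takes a point from world to camera coordinates). Camera axes: x right, y down, z forward; pixel columns grow to the right and rows downward; lengths in m; the calibration is good to about 2 mm. A picture is of the moment at which its call begins. camera_params takes no time and is no camera call.
- job_done(): hands the job in; it is judged then, once.
The state is a dict: "t": time; "q": joint angles; "qd": joint speeds; "joint_efforts": joint torques, N m; "eef_pos": TCP position; "ee_rot": TCP orientation; "force": force on the tool from outside, world axes, zero at the start; "moment": the same for the moment, N m; "width": finger opening in m; "gripper_force": force on a finger pad.
Only numpy, scipy, OpenCV 4.12 (cv2) and the standard library are available. Lean on these libraries where they do the work, as an engineer would, in place of code of your own. Each camera call takes 0.05 s, during which the arm holds its last target. There are 200 camera calls.

## Working session

There is one attempt and no reset: what is moved stays moved. The work goes in short steps, Python scripts to look and compute and a shell command to move; the robot and the scene stay as the last step left them, time stands still between calls to the robot, and variables do not carry over. Pictures are saved under pics/ and viewed, at most 10 in all, crops included, and the job is handed in when it is done.

```bash
mkdir -p pics; ls; python3 - <<'E'
from station import *
import cv2
s=get_state();print(s)
print(grip_point_offset)
for n in("top","side"):
    print(n,camera_params(n)); cv2.imwrite(f"pics/{n}0.png",grab_frame(n))
E
```

```text
pics
{'t': 0.0, 'q': array([ 1.51613872e+00,  3.59347738e-01,  1.10719786e-02, -3.50334378e-04,
       -1.22410812e+00, -2.88118167e-01]), 'qd': array([ 9.75134320e-04, -5.57018407e-05,  8.68138995e-04,  7.70902335e-04,
        3.79670138e-04, -6.93778627e-04]), 'joint_efforts': array([ 2.71109166e-03, -5.82714236e+01,  2.93059194e+01,  6.99727759e+00,
        6.92254049e-03, -1.33643566e-04]), 'eef_pos': array([0.22671891, 0.63526738, 0.22565369]), 'ee_rot': array([ 3.13997695e+00, -1.35379374e-04, -3.42894969e-01]), 'force': array([ 0.73928563, -0.23243766, -1.03343718]), 'moment': array([ 0.02099735, -0.07360109,  0.08523947]), 'gripper_force': 0.0, 'width': 0.08742442340142184}
0.0188
top {'vertical_fov': 43.490826905055926, 'cx': 277.67075582364333, 'cy': 209.2952746981037, 'k1': -0.13841075496967073, 'view': array([[-5.59399479e-03, -9.99984353e-01, -1.44541815e-05,
         3.17947742e-02],
       [-9.98095472e-01,  5.58431624e-03, -6.14348845e-02,
         5.71000754e-01],
       [ 6.14340040e-02, -3.29239771e-04, -9.98111093e-01,
         8.44118466e-01],
       [ 0.00000000e+00,  0.00000000e+00,  0.00000000e+00,
         1.00000000e+00]])}
side {'vertical_fov': 44.5332313425043, 'cx': 286.0986538543693, 'cy': 203.1541843812377, 'k1': 0.0462765359753997, 'view': array([[-0.97261984, -0.23133267, -0.02226741,  0.55372361],
       [-0.10229684,  0.51218336, -0.85276231,  0.12263702],
       [ 0.20867678, -0.82713566, -0.5218243 ,  0.7837697 ],
       [ 0.        ,  0.        ,  0.        ,  1.        ]])}
```

View pics/top0.png

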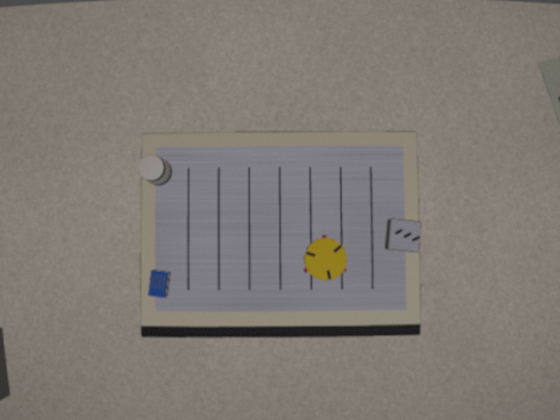

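View pics/side0.png

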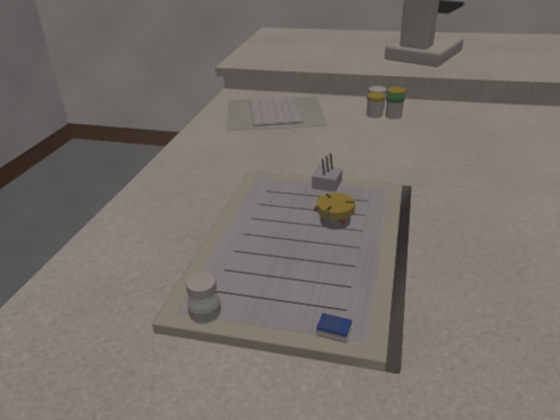

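The top view shows the lid at about (325,259), its marks at (311,254), (338,248), (329,275) and the red lugs at (324,237), (306,270), (345,270). The forceps stand is at (404,235). In the side view the lid is at (336,208) and the stand at (327,178).

```bash
cat > h.py <<'E'
from station import *
import cv2, numpy as np
def cam(n):
    c=camera_params(n); f=210/np.tan(np.radians(c["vertical_fov"]/2))
    return np.array([[f,0,c["cx"]],[0,f,c["cy"]],[0,0,1]]),np.array([c["k1"],0,0,0,0]),c["view"]
def back(n,uv,z):
    K,d,V=cam(n); r=cv2.undistortPoints(np.float64(uv).reshape(-1,1,2),K,d)[:,0]
    r=np.c_[r,np.ones(len(r))]@V[:3,:3]; o=-V[:3,:3].T@V[:3,3]
    return o+r*((z-o[2])/r[:,2])[:,None]
def proj(n,P):
    K,d,V=cam(n); return cv2.projectPoints(np.float64(P).reshape(-1,1,3),cv2.Rodrigues(V[:3,:3])[0],V[:3,3],K,d)[0][:,0]
def blobs(m,amin=3):
    k,l,st,c=cv2.connectedComponentsWithStats(m.astype(np.uint8)); return [(c[i],st[i,4]) for i in range(1,k) if st[i,4]>=amin]
def masks(im):
    h=cv2.cvtColor(im,cv2.COLOR_BGR2HSV); H,S,Vv=[h[...,i].astype(int) for i in range(3)]
    return (H>18)&(H<35)&(S>150), ((H<8)|(H>170))&(S>90), Vv<60
def lidtop(im,zt=.060):
    y,r,b=masks(im); cs,_=cv2.findContours(y.astype(np.uint8),cv2.RETR_EXTERNAL,cv2.CHAIN_APPROX_NONE)
    c=max(cs,key=cv2.contourArea); hull=cv2.convexHull(c); full=np.zeros(y.shape,np.uint8); cv2.fillPoly(full,[hull],1)
    m=cv2.moments(full,True); cen=np.array([m["m10"]/m["m00"],m["m01"]/m["m00"]])
    x0,y0,w,hh=cv2.boundingRect(c); P=back("top",[cen],zt)[0]
    out=[cen,P,m["m00"]]
    g=cv2.erode(full,np.ones((5,5)))>0
    dk=[(u,a) for u,a in blobs(g&(im[...,2]<110),4)]
    mk=back("top",[u for u,a in dk],zt) if dk else np.zeros((0,3))
    big=np.zeros_like(r); big[y0-10:y0+hh+10,x0-10:x0+w+10]=1
    lg=blobs(r&big,2); L=back("top",[u for u,a in lg],zt-.016) if lg else np.zeros((0,3))
    return out,dk,mk,lg,L
E
python3 - <<'E'
from h import *
im=cv2.imread("pics/top0.png")
o,dk,mk,lg,L=lidtop(im); print(o)
for u,p in zip(dk,mk): d=p-o[1]; print("mark",u,d[:2],np.hypot(*d[:2]),np.degrees(np.arctan2(d[1],d[0])))
for u,p in zip(lg,L): d=p-o[1]; print("lug",u,p,np.hypot(*d[:2]),np.degrees(np.arctan2(d[1],d[0])))
V=cam("top")[2];print("cam",-V[:3,:3].T@V[:3,3])
s=cv2.imread("pics/side0.png");y,r,b=masks(s);print(sorted(blobs(y,30),key=lambda t:-t[1])[:2],proj("side",[o[1]]))
c=np.hstack([cv2.resize(im[225:295,290:425],None,fx=5,fy=5,interpolation=2)]);cv2.imwrite("pics/c0.png",c)
print("stand",back("top",[[404,235]],.05))
E
```

```text
[array([325.07038123, 258.79692082]), array([ 0.49124745, -0.04445013,  0.06      ]), 1364.0]
mark (array([336.15, 248.95]), np.int32(20)) [ 0.01512009 -0.01738191] 0.023037969044323016 -48.98081229426398
mark (array([311.18181818, 253.95454545]), np.int32(22)) [0.00765876 0.02150418] 0.022827317589191518 70.39652343652263
mark (array([328.33333333, 273.42857143]), np.int32(21)) [-0.02268725 -0.00487704] 0.023205537936190946 -167.86786398730263
lug (array([324. , 235.5]), np.int32(6)) [ 0.52755307 -0.04452967  0.044     ] 0.03630570066965819 -0.12553387208035993
lug (array([305. , 270.2]), np.int32(5)) [ 0.47297595 -0.0139939   0.044     ] 0.035516603398804865 120.96066384069374
lug (array([345. , 269.5]), np.int32(2)) [ 0.47354322 -0.07734908  0.044     ] 0.03736015725164054 -118.2864564222509
cam [0.51823355 0.02888355 0.87760383]
[(array([395.8974359 ,  89.64102564]), np.int32(39))] [[334.93406204 202.26324848]]
stand [[ 0.52727378 -0.17120039  0.05      ]]
```

View pics/c0.png

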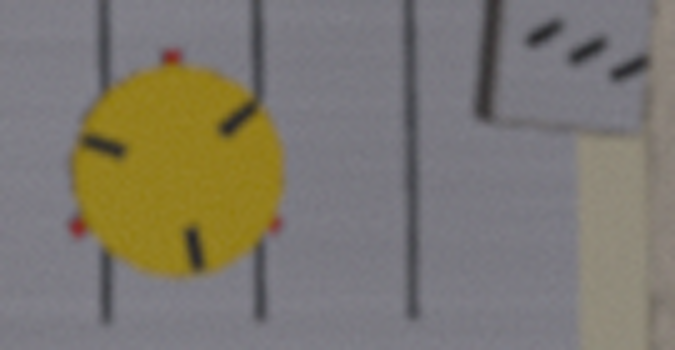

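Lid centre is about (0.491, -0.045). Its marks are at -48.8° and the lugs at about 0.9° (mod 120), so it needs about +0.87 rad. I'll grip the flat pair at 91° (tool yaw 0.02) with the tips 7 mm below the lid top, so they stay above the lugs.

```bash
cat >> h.py <<'E'
from scipy.spatial.transform import Rotation as Ro
def delta(p,rpy):
    s=get_state(); R=Ro.from_euler("xyz",s["ee_rot"]); T=Ro.from_euler("xyz",rpy)
    print("shift cm",np.round(R.inv().apply(np.array(p)-s["eef_pos"])*100,2),"turn",np.round((R.inv()*T).as_rotvec(),3))
def show():
    s=get_state(); print({k:np.round(s[k],4) for k in("t","q","eef_pos","ee_rot","force","moment","width","gripper_force")})
E
python3 -c "
from h import *
delta([.4912,-.045,.12],[np.pi,0,.021])"
python3 -m creep '[[[8.7,47.7,55.2,10.6,0,0,-0.36],[8.7,47.7,55.2,10.6,0,0,-0.36],[8.7,47.7,55.2,10.6,0,0,-0.36],[8.7,47.7,55.2,10.6,0,0,-0.36],[8.7,47.7,55.2,10.6,0,0,-0.36],[8.7,47.7,55.2,10.6,0,0,-0.36],[8.7,47.7,55.2,10.6,0,0,-0.36],[8.7,47.7,55.2,10.6,0,0,-0.36],[8.7,47.7,55.2,10.6,0,0,-0.36],[8.7,47.7,55.2,10.6,0,0,-0.36],[8.7,47.7,55.2,10.6,0,0,-0.36],[8.7,47.7,55.2,10.6,0,0,-0.36],[8.7,47.7,55.2,10.6,0,0,-0.36],[8.7,47.7,55.2,10.6,0,0,-0.36],[8.7,47.7,55.2,10.6,0,0,-0.36],[8.7,47.7,55.2,10.6,0,0,-0.36],[8.7,47.7,55.2,10.6,0,0,-0.36],[8.7,47.7,55.2,10.6,0,0,-0.36]]]' 20
python3 -c "
from h import *
show();delta([.4912,-.045,.053],[np.pi,0,.021])"
```

```text
shift cm [47.77 55.16 10.66] turn [ 0.001  0.    -0.364]
t: 2.35
eef_pos: [0.4906, -0.0441, 0.1207]
ee_rot: [-3.141, -0.0, 0.018]
force: [-0.6, 0.7, -0.6]
width: 0.0866
gripper_force: 0.0
{'t': np.float64(2.35), 'q': array([ 0.3103,  0.1589, -0.5282, -0.    , -0.8834,  1.2785]), 'eef_pos': array([ 0.4906, -0.0441,  0.1207]), 'ee_rot': array([-3.1415e+00, -2.0000e-04,  1.8000e-02]), 'force': array([-0.566 ,  0.6909, -0.5779]), 'moment': array([-0.0429,  0.0408, -0.0117]), 'width': np.float64(0.0866), 'gripper_force': np.float64(0.0)}
shift cm [0.06 0.09 6.77] turn [-0.    -0.    -0.003]
```

```bash
python3 -m creep '[[[8.7,0.05,0.05,2,0,0,0],[8.7,0.05,0.05,4,0,0,0],[8.7,0.05,0.05,5.2,0,0,0],[8.7,0.05,0.05,6.1,0,0,0],[8.7,0.05,0.05,6.75,0,0,0],[8.7,0.05,0.05,6.75,0,0,0],[8.7,0.05,0.05,6.75,0,0,0]]]' 20
python3 - <<'E'
from h import *
show()
for n in("top","side"):
    im=grab_frame(n); c=proj(n,[[.491,-.045,.055]])[0].astype(int)
    cv2.imwrite(f"pics/{n}1.png",im)
    a=cv2.resize(im[c[1]-50:c[1]+50,c[0]-50:c[0]+50],(400,400),interpolation=2)
    o=a if n=="top" else np.hstack([o,a])
cv2.imwrite("pics/c1.png",o)
E
```

```text
t: 3.22
eef_pos: [0.4914, -0.0449, 0.0534]
ee_rot: [-3.141, -0.001, 0.017]
force: [-0.5, 0.4, 0.5]
width: 0.0871
gripper_force: 0.0
{'t': np.float64(3.225), 'q': array([ 3.0810e-01,  2.5240e-01, -6.0280e-01,  1.0000e-04, -7.1500e-01,
        1.2799e+00]), 'eef_pos': array([ 0.4914, -0.0449,  0.0534]), 'ee_rot': array([-3.1415e+00, -6.0000e-04,  1.7300e-02]), 'force': array([-0.501 ,  0.3968,  0.5217]), 'moment': array([-0.0635, -0.0463, -0.0404]), 'width': np.float64(0.0871), 'gripper_force': np.float64(0.0)}
```

View pics/c1.png

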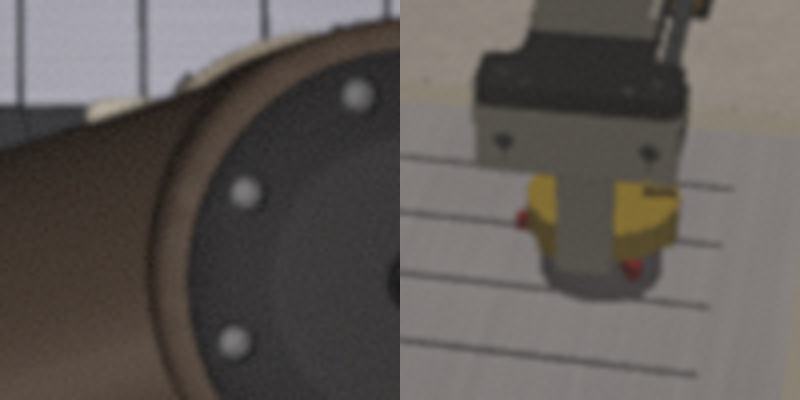

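Top view is blocked by the arm. In the side crop the near finger is at (584,215) in front of the lid, laterally centred once parallax is allowed for, with a lug visible at (632,268). Closing.

```bash
python3 -m creep '[[[7.4,0,0,0,0,0,0],[7,0,0,0,0,0,0],[6.8,0,0,0,0,0,0],[6.7,0,0,0,0,0,0],[6.6,0,0,0,0,0,0],[6.5,0,0,0,0,0,0],[6.2,0,0,0,0,0,0],[6,0,0,0,0,0,0],[6,0,0,0,0,0,0]]]' 25; python3 -c "
from h import *
show()"
```

```text
t: 4.45
eef_pos: [0.4911, -0.045, 0.0531]
ee_rot: [-3.142, -0.0, 0.017]
force: [-0.3, -0.2, -0.5]
width: 0.0654
gripper_force: 25.0
{'t': np.float64(4.45), 'q': array([ 0.3081,  0.2529, -0.6033, -0.    , -0.7146,  1.28  ]), 'eef_pos': array([ 0.4911, -0.045 ,  0.0531]), 'ee_rot': array([-3.1416, -0.    ,  0.0172]), 'force': array([-0.2672, -0.2087, -0.5058]), 'moment': array([ 0.1184, -0.0077,  0.0094]), 'width': np.float64(0.0654), 'gripper_force': np.float64(25.0001)}
```

```bash
python3 -m creep '[[[6,0.02,0,-0.11,0,-0.033,0],[6,0.05,0,-0.21,0,-0.065,0],[6,0.08,0,-0.31,0,-0.098,0],[6,0.12,0,-0.42,0,-0.131,0],[6,0.12,0,-0.42,0,-0.131,0]]]'; python3 -c "
from h import *
show()"
```

```text
t: 5.08
eef_pos: [0.4928, -0.045, 0.057]
ee_rot: [3.142, 0.131, 0.017]
force: [-0.3, 0.5, -0.8]
width: 0.0654
gripper_force: 25.0
{'t': np.float64(5.075), 'q': array([ 0.2788,  0.3232, -0.474 , -0.0431, -0.9006,  1.3379]), 'eef_pos': array([ 0.4928, -0.045 ,  0.057 ]), 'ee_rot': array([3.1415, 0.131 , 0.017 ]), 'force': array([-0.3102,  0.4723, -0.8263]), 'moment': array([-0.0211, -0.6007,  0.0152]), 'width': np.float64(0.0654), 'gripper_force': np.float64(24.9999)}
```

```bash
python3 - <<'E'
from h import *
show()
im=grab_frame("side"); c=proj("side",[[.491,-.045,.055]])[0].astype(int)
cv2.imwrite("pics/c2.png",cv2.resize(im[c[1]-40:c[1]+40,c[0]-50:c[0]+50],(750,600),interpolation=2))
E
```

```text
{'t': np.float64(5.075), 'q': array([ 0.2788,  0.3232, -0.474 , -0.0431, -0.9006,  1.3379]), 'eef_pos': array([ 0.4928, -0.045 ,  0.057 ]), 'ee_rot': array([3.1415, 0.131 , 0.017 ]), 'force': array([-0.3102,  0.4723, -0.8263]), 'moment': array([-0.0211, -0.6007,  0.0152]), 'width': np.float64(0.0654), 'gripper_force': np.float64(24.9999)}
```

View pics/c2.png

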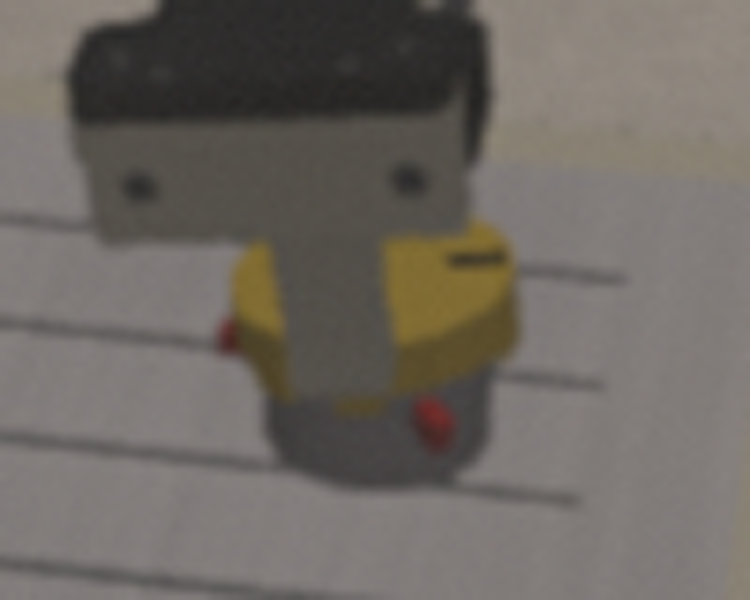

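The side view shows the right (-x) edge rising and the left edge by the lug at (230,335) still down. I'll go on to 15°, biased slightly low so contact is kept.

```bash
python3 -m creep '[[[6,0.02,0,-0.09,0,-0.033,0],[6,0.05,0,-0.19,0,-0.067,0],[6,0.08,0,-0.28,0,-0.1,0],[6,0.12,0,-0.38,0,-0.135,0],[6,0.12,0,-0.38,0,-0.135,0],[6,0.12,0,-0.36,0,-0.135,0]]]'; python3 - <<'E'
from h import *
show()
im=grab_frame("side"); c=proj("side",[[.491,-.045,.055]])[0].astype(int)
cv2.imwrite("pics/c3.png",cv2.resize(im[c[1]-40:c[1]+40,c[0]-50:c[0]+50],(750,600),interpolation=2))
E
```

```text
t: 5.88
eef_pos: [0.4939, -0.045, 0.0607]
ee_rot: [3.142, 0.265, 0.017]
force: [0.8, 0.2, -0.9]
width: 0.0652
gripper_force: 25.0
{'t': np.float64(5.875), 'q': array([ 0.2549,  0.3999, -0.3548, -0.0701, -1.0747,  1.3745]), 'eef_pos': array([ 0.4939, -0.045 ,  0.0607]), 'ee_rot': array([3.1416, 0.2647, 0.0172]), 'force': array([ 0.8369,  0.2434, -0.9114]), 'moment': array([-0.0854, -1.1069, -0.0213]), 'width': np.float64(0.0652), 'gripper_force': np.float64(25.0)}
```

View pics/c3.png

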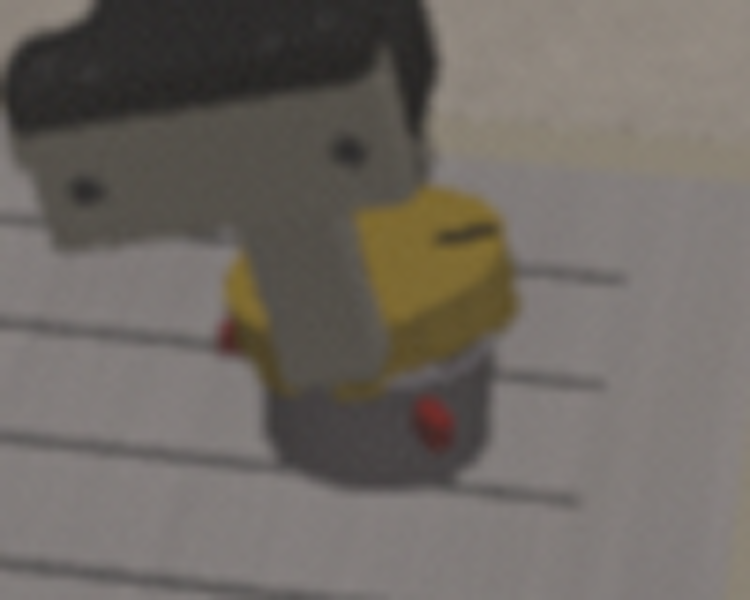

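The side view shows the lid tipped about 15°, with its left edge at the lug (228,335) and a gap at (440,375). I'll press down in tiny steps to confirm the low edge is in contact.

```bash
python3 -m creep '[[[6,0.013,0,0.048,0,0,0],[6,0.013,0,0.048,0,0,0]]]'; python3 -m creep '[[[6,0.013,0,0.048,0,0,0],[6,0.013,0,0.048,0,0,0]]]'; python3 -m creep '[[[6,0.013,0,0.048,0,0,0],[6,0.013,0,0.048,0,0,0]]]';python3 -c "
from h import *
show()"
```

```text
t: 6.18
eef_pos: [0.4938, -0.045, 0.0603]
ee_rot: [3.142, 0.266, 0.017]
force: [-0.8, 0.1, 1.1]
width: 0.0653
gripper_force: 25.0
t: 6.42
eef_pos: [0.4937, -0.045, 0.0597]
ee_rot: [3.142, 0.266, 0.017]
force: [-1.8, 0.6, 1.6]
width: 0.0654
gripper_force: 25.0
t: 6.68
eef_pos: [0.4935, -0.045, 0.0592]
ee_rot: [3.142, 0.267, 0.017]
force: [-3.2, 1.1, 4.6]
width: 0.0654
gripper_force: 25.0
{'t': np.float64(6.675), 'q': array([ 0.2547,  0.4026, -0.3552, -0.0705, -1.0738,  1.3751]), 'eef_pos': array([ 0.4935, -0.045 ,  0.0592]), 'ee_rot': array([3.1415, 0.2668, 0.0171]), 'force': array([-3.1901,  1.0715,  4.557 ]), 'moment': array([ 0.0338,  0.4383, -0.0061]), 'width': np.float64(0.0654), 'gripper_force': np.float64(25.0005)}
```

Contact is confirmed (+4.6 N upward). Next: lift to 14 mm above the start pose while levelling, back over the dish axis.

```bash
python3 -c "
from h import *
delta([.4911,-.045,.0631],[np.pi,.2,.0172]);delta([.4911,-.045,.067],[np.pi,0,.0172])"
```

```text
shift cm [-0.34 -0.01 -0.31] turn [ 0.     0.067 -0.   ]
shift cm [-0.44 -0.01 -0.69] turn [ 0.     0.267 -0.   ]
```

```bash
python3 -m creep '[[[6,-0.1,0,-0.2,0,0,0],[6,-0.15,0,-0.45,0,0.02,0],[6,-0.25,0,-0.6,0,0.08,0],[6,-0.32,0,-0.67,0,0.15,0],[6,-0.4,0,-0.7,0,0.21,0],[6,-0.44,0,-0.7,0,0.267,0],[6,-0.44,0,-0.7,0,0.267,0],[6,-0.44,0,-0.7,0,0.267,0]]]'; python3 - <<'E'
from h import *
show()
im=grab_frame("side"); c=proj("side",[[.491,-.045,.055]])[0].astype(int)
cv2.imwrite("pics/c4.png",cv2.resize(im[c[1]-40:c[1]+40,c[0]-50:c[0]+50],(750,600),interpolation=2))
E
```

```text
t: 7.68
eef_pos: [0.4921, -0.0448, 0.0674]
ee_rot: [-3.141, -0.001, 0.018]
force: [0.1, -0.1, -1.6]
width: 0.0652
gripper_force: 25.0
{'t': np.float64(7.675), 'q': array([ 3.0800e-01,  2.3230e-01, -5.8730e-01,  3.0000e-04, -7.5010e-01,
        1.2802e+00]), 'eef_pos': array([ 0.4921, -0.0448,  0.0674]), 'ee_rot': array([-3.1415e+00, -1.1000e-03,  1.7600e-02]), 'force': array([ 0.0624, -0.1099, -1.5987]), 'moment': array([-0.0502, -0.0306, -0.0392]), 'width': np.float64(0.0652), 'gripper_force': np.float64(24.9999)}
```

View pics/c4.png

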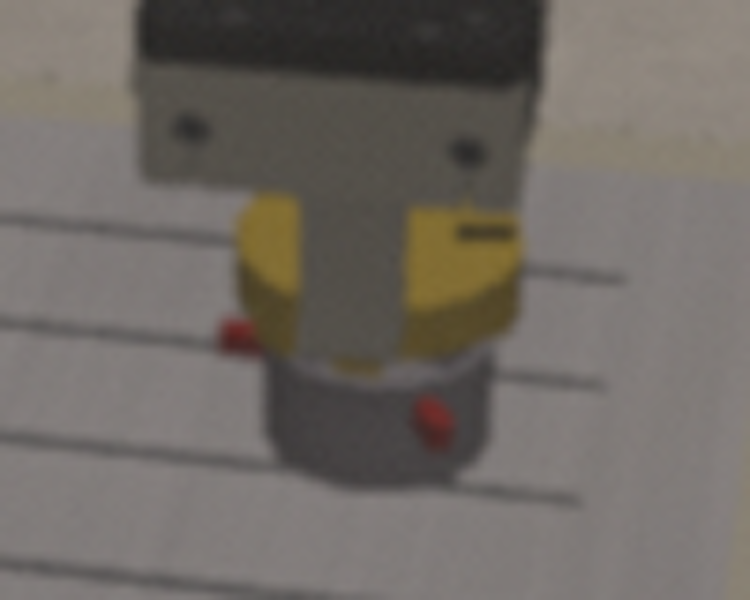

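The lid is level and just clear, both lugs (240,337) and (434,425) are where they were, and the dish has not moved. Turning +0.867 rad.

```bash
python3 -m creep '[[[6,0,0,0,0,0,-0.1],[6,0,0,0,0,0,-0.22],[6,0,0,0,0,0,-0.34],[6,0,0,0,0,0,-0.46],[6,0,0,0,0,0,-0.58],[6,0,0,0,0,0,-0.7],[6,0,0,0,0,0,-0.8],[6,0,0,0,0,0,-0.867],[6,0,0,0,0,0,-0.867],[6,0,0,0,0,0,-0.867]]]'; python3 - <<'E'
from h import *
show();delta([.4914,-.045,.059],[np.pi,0,.884])
im=grab_frame("side"); c=proj("side",[[.491,-.045,.055]])[0].astype(int)
cv2.imwrite("pics/c5.png",cv2.resize(im[c[1]-40:c[1]+40,c[0]-50:c[0]+50],(750,600),interpolation=2))
E
```

```text
t: 8.98
eef_pos: [0.4918, -0.045, 0.0669]
ee_rot: [3.141, -0.0, 0.883]
force: [0.6, -0.3, -1.3]
width: 0.0655
gripper_force: 25.0
{'t': np.float64(8.975), 'q': array([ 3.0790e-01,  2.3290e-01, -5.8800e-01,  3.0000e-04, -7.4940e-01,
        2.1453e+00]), 'eef_pos': array([ 0.4918, -0.045 ,  0.0669]), 'ee_rot': array([ 3.1411e+00, -3.0000e-04,  8.8260e-01]), 'force': array([ 0.6109, -0.3129, -1.3346]), 'moment': array([-0.0991, -0.0809,  0.0044]), 'width': np.float64(0.0655), 'gripper_force': np.float64(24.9999)}
shift cm [-0.03 -0.03  0.79] turn [ 0.    -0.    -0.001]
```

View pics/c5.png

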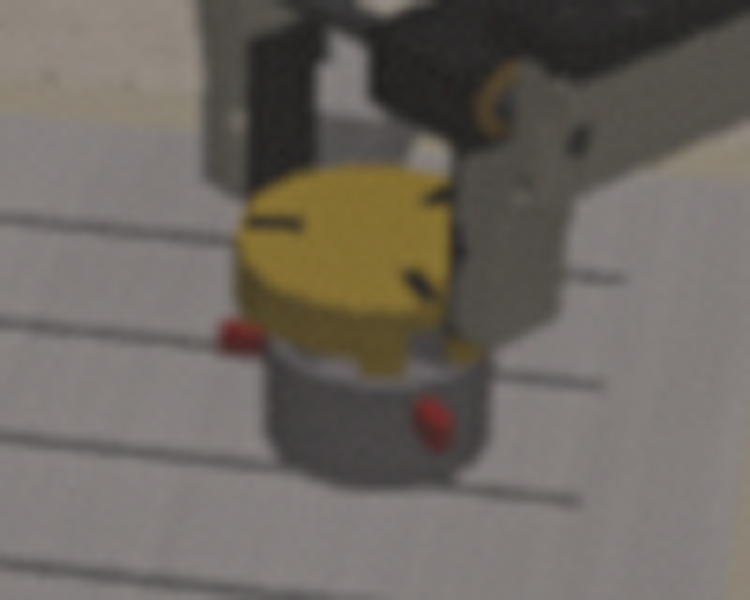

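The marks at (275,222) and (420,285) line up with the lugs (240,337) and (434,425), and the deep notch at (430,345) is over its lug. Lowering gently.

```bash
python3 -m creep '[[[6,-0.03,-0.01,0.2,0,0,0],[6,-0.03,-0.01,0.4,0,0,0],[6,-0.03,-0.01,0.6,0,0,0],[6,-0.03,-0.01,0.8,0,0,0],[6,-0.03,-0.01,0.9,0,0,0],[6,-0.03,-0.01,1.0,0,0,0],[6,-0.03,-0.01,1.1,0,0,0],[6,-0.03,-0.01,1.1,0,0,0]]]'; python3 -c "
from h import *
show()"
```

```text
t: 10.02
eef_pos: [0.4913, -0.0452, 0.0561]
ee_rot: [3.141, -0.001, 0.884]
force: [0.1, 0.2, -0.7]
width: 0.0652
gripper_force: 25.0
{'t': np.float64(10.025), 'q': array([ 3.0780e-01,  2.4810e-01, -6.0080e-01,  5.0000e-04, -7.2110e-01,
        2.1468e+00]), 'eef_pos': array([ 0.4913, -0.0452,  0.0561]), 'ee_rot': array([ 3.1408e+00, -6.0000e-04,  8.8420e-01]), 'force': array([ 0.146 ,  0.2057, -0.6722]), 'moment': array([-0.0299, -0.0869, -0.0302]), 'width': np.float64(0.0652), 'gripper_force': np.float64(24.9998)}
```

```bash
python3 -m creep '[[[6,0,0,0.1,0,0,0],[6,0,0,0.2,0,0,0],[6,0,0,0.25,0,0,0]]]'; python3 -m creep '[[[6,0,0,0.1,0,0,0],[6,0,0,0.2,0,0,0],[6,0,0,0.25,0,0,0]]]';python3 -m creep '[[[6,0,0,0.1,0,0,0],[6,0,0,0.2,0,0,0],[6,0,0,0.25,0,0,0]]]'
```

```text
t: 10.4
eef_pos: [0.4913, -0.0452, 0.0535]
ee_rot: [3.141, -0.001, 0.884]
force: [0.4, 0.3, -0.7]
width: 0.0655
gripper_force: 25.0
t: 10.78
eef_pos: [0.4913, -0.0452, 0.051]
ee_rot: [3.141, -0.001, 0.884]
force: [-0.8, 0.8, -1.9]
width: 0.0654
gripper_force: 25.0
t: 11.15
eef_pos: [0.4912, -0.0452, 0.0485]
ee_rot: [3.141, -0.0, 0.884]
force: [0.8, -0.0, -0.7]
width: 0.0649
gripper_force: 25.0
```

```bash
python3 -m creep '[[[6,0,0,0.05,0,0,0],[6,0,0,0.1,0,0,0]]]'; python3 -m creep '[[[6,0,0,0.05,0,0,0],[6,0,0,0.05,0,0,0]]]';python3 -m creep '[[[6,0,0,0.05,0,0,0],[6,0,0,0.05,0,0,0]]]'
```

```text
t: 11.4
eef_pos: [0.4913, -0.0452, 0.0476]
ee_rot: [3.141, -0.001, 0.884]
force: [0.8, 0.4, -0.6]
width: 0.0652
gripper_force: 25.0
t: 11.65
eef_pos: [0.4914, -0.0452, 0.0471]
ee_rot: [3.141, -0.001, 0.884]
force: [-0.6, -0.5, -0.7]
width: 0.0657
gripper_force: 25.0
t: 11.9
eef_pos: [0.4914, -0.0452, 0.047]
ee_rot: [3.141, -0.001, 0.884]
force: [-1.9, 1.0, 5.3]
width: 0.0654
gripper_force: 25.0
```

It dropped home: contact at z = 0.047, exactly as predicted for closed. Releasing and retreating upward.

```bash
python3 -m creep '[[[6.6,0,0,-0.02,0,0,0],[6.8,0,0,-0.02,0,0,0],[7.2,0,0,-0.02,0,0,0],[7.8,0,0,-0.02,0,0,0],[8.4,0,0,-0.02,0,0,0],[8.7,0,0,-0.02,0,0,0],[8.7,0,0,-0.02,0,0,0],[8.7,0,0,-0.02,0,0,0],[8.7,0,0,-1,0,0,0],[8.7,0,0,-3,0,0,0],[8.7,0,0,-7,0,0,0],[8.7,0,0,-11,0,0,0],[8.7,0,0,-14,0,0,0],[8.7,0,0,-14,0,0,0]]]'
python3 -c "
from h import *
delta([.45,.25,.2],[np.pi,0,.88])"
```

```text
t: 13.65
eef_pos: [0.4927, -0.0449, 0.1899]
ee_rot: [3.137, -0.005, 0.885]
force: [0.2, 1.1, -1.3]
width: 0.0871
gripper_force: 0.0
shift cm [ 20.11 -21.99  -1.  ] turn [ 0.004 -0.005  0.005]
```

```bash
python3 -m creep '[[[8.7,20,-22,-1,0,0,0],[8.7,20,-22,-1,0,0,0],[8.7,20,-22,-1,0,0,0],[8.7,20,-22,-1,0,0,0],[8.7,20,-22,-1,0,0,0],[8.7,20,-22,-1,0,0,0],[8.7,20,-22,-1,0,0,0],[8.7,20,-22,-1,0,0,0],[8.7,20,-22,-1,0,0,0],[8.7,20,-22,-1,0,0,0]]]'
python3 - <<'E'
from h import *
im=grab_frame("top");s=grab_frame("side")
c=proj("side",[[.491,-.045,.05]])[0].astype(int);d=proj("top",[[.491,-.045,.05]])[0].astype(int)
f=lambda i,c:cv2.resize(i[c[1]-35:c[1]+35,c[0]-35:c[0]+35],(400,400),interpolation=2)
cv2.imwrite("pics/c6.png",np.hstack([f(im,d),f(s,c)]))
o,dk,mk,lg,L=lidtop(im,.054); print(o)
for u,p in zip(dk,mk): e=p-o[1]; print("mark",u,np.degrees(np.arctan2(e[1],e[0])))
for u,p in zip(lg,L): e=p-o[1]; print("lug",u,p,np.degrees(np.arctan2(e[1],e[0])))
E
```

```text
t: 14.9
eef_pos: [0.448, 0.2484, 0.1967]
ee_rot: [3.141, -0.001, 0.883]
force: [-0.2, 0.2, 0.3]
width: 0.0869
gripper_force: 0.0
[array([325.13571961, 258.44593587]), array([ 0.49159603, -0.04509537,  0.054     ]), 1341.0]
mark (array([324.95238095, 243.33333333]), np.int32(21)) 0.17363689739902025
mark (array([312.47619048, 266.28571429]), np.int32(21)) 121.2354236499599
mark (array([338.25, 265.7 ]), np.int32(20)) -119.33469853828309
lug (array([324. , 235.5]), np.int32(6)) [ 0.52762014 -0.04505807  0.038     ] 0.05932147189740524
lug (array([305.28571429, 270.        ]), np.int32(7)) [ 0.47296442 -0.01475939  0.038     ] 121.55721765115324
lug (array([344.66666667, 269.66666667]), np.int32(3)) [ 0.47296161 -0.07757782  0.038     ] -119.84187912949555
```

View pics/c6.png

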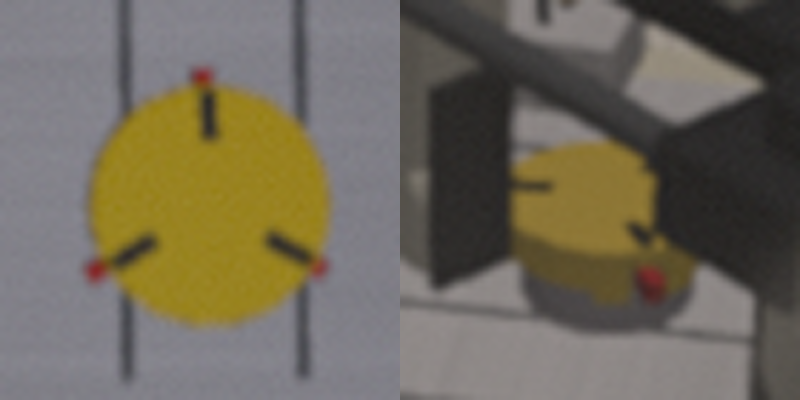

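The marks line up with all three lugs (top crop: lugs at (203,75), (96,270), (319,266)). The side crop shows the lug at (650,283) inside its deep notch and the lid fully down. The dish's lugs are at the same pixels as at the start.

```bash
python3 -c "
from station import *
print(job_done())"
```

```text
the job is handed in; nothing more can be done
None
```

The lid is closed: its marks line up with the red lugs, it dropped fully home, the dish did not visibly move, nothing else was touched on the way, and the job is handed in (about 15 s of the 64 s used).

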